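# Crank the wrench loader to the yellow mark

## Robot

A 7-joint arm with a two-finger parallel gripper is mounted at the origin on the work surface. World frame = base frame: x ahead of the robot, y to its left, z up, the work surface at z = 0. Lengths are in mm, angles in rad, forces in N, time in s.
With the tool pointing down it reaches from about 375 to 925 mm from the base axis. Payload 3.1 kg.
Tool frame: the origin (TCP) lies midway between the tips of the shut fingers; the grasp point (between the pads) lies bot.tcp_to_grasp behind it (bot.tcp_to_grasp is the distance from the TCP to the grasp point, in mm); x points along the fingers, y is the direction in which the jaws open and shut, and the axes are right-handed (so a half turn about x gives the same grasp; the last joint's range is limited). The gripper opens to 85 mm and grips with 20 to 120 N. Pads are 22 mm wide; open, the fingers measure 114 mm over their backs; the gripper's body (76 mm by 85 mm) begins 54 mm behind the grasp point. The pads swing forward as they close: fully open they stand 13 mm farther back than shut.
Start: joints at [1.04, 0.383, 0.044, 1.598, -0.018, 1.161, -0.05], TCP at [272.638, -590.06, 231.269] pointing down, gripper open.
Joint ranges: [-2.61, 2.61], [-0.41, 2.15], [-1.48, 1.57], [0, 2.5], [-1.57, 4.71], [0.05, 1.97], [-2.85, 2.85]. Speed limits (rad/s): [2.79, 2.79, 3.14, 3.14, 3.14, 3.14, 3.14].

## Interface

Orientations are given as a unit quaternion [w, x, y, z].
In Python, from station import bot gives the robot as it stands. The module is installed in compiled form; this text tells all that it offers.
- The arm moves only by the tool step_arm, never from a script. Its argument "motion" is a list of rows, each an object of numbers: "x", "y", "z": the shift along the tool's x, y, z in mm; "rx", "ry", "rz": the turn, a rotation vector about the tool's x, y, z in degrees; "hand": the opening, from 0 (shut) to 1 (fully open). In form: [{"x": .., "y": .., "z": .., "rx": .., "ry": .., "rz": .., "hand": ..}, ...]. A call has 1 to 12 rows; each row shifts and turns the commanded pose from where the row before left it, along the tool's axes as they then stand; what a row does not reach is not made up. A row lasts 1/10 s, in which the tool goes at most 50 mm and 8.59 degrees, less where a joint would pass 70% of its speed; a pose out of reach is approached as far as the arm can. A call with a gripper value outside its range is refused whole. The fingers move at their own pace and stop on an object; the grip force is fixed at half the most. Time passes only in rows, so rows that do not move let the fingers close. It gives the time, the measured TCP pose, the force and the opening at its end, in the units of the state.
- bot.sense(): the state, without advancing time (a new reading comes with each control period).
- bot.snapshot(name): name is "scene" or "top" or "wrist"; returns a dict with "image" (384x512x3 uint8, red, green, blue), "range_z" (384x512 float32, mm along the optical axis (not along the pixel's ray), 0 where there is no reading), "fx", "fy", "cx", "cy" (pixels), "cam_to_world" (4x4, takes a point from camera to world coordinates); the wrist camera has in their place "mount" (4x4, takes a point from camera to tool coordinates, whose origin is the TCP and whose axes are the tool frame's). Camera axes: x right, y down, z forward; pixel columns grow to the right and rows downward; lengths in mm; the calibration is good to about 2 mm. The wrist camera is an equidistant fisheye: a pixel r from the principal point sees the ray r / f radians off the axis. A picture is of the moment at which its call begins: read the wrist's pose just before it.
- bot.job_done(): hands the job in, once; it reports no verdict.
The state is a dict: "t": time; "qpos": joint angles; "qd": joint speeds; "joint_torque": joint torques, N m; "tcp_pos": TCP position; "tcp_rot": TCP orientation; "force": force on the tool from outside, world axes, zero at the start; "torque": the same for the moment, N m; "opening": finger opening in mm.
Only numpy, scipy, OpenCV 4.12 (cv2) and the standard library are available. Lean on these libraries where they do the work, as an engineer would, in place of code of your own. Each camera call takes 0.05 s, during which the arm holds its last target.

## Task

Turn the handwheel of the wrench loader by its red crank handle until the red pointer on the blue carriage stands at the middle of the yellow tab on the scale (not the green one). Move the carriage only by the handwheel, do not push it directly, and let go of the handle when it is there.

Things in the scene. Friction and masses are not known exactly. Their poses are not given: they have to be found in the camera images.
- loader: Grey wrench loader fixed to the bench. Origin: on the bench below the handwheel's vertical axis; z up, +x from wheel to bed, y along the scale. Flat aluminium handwheel: rim radius 60 mm, top 107 mm above bench. Turned counter-clockwise from above it drives the carriage to +y, clockwise to -y: 40 mm per turn, 75 mm each way from the middle. 4 to 6 N at the handle turns it; it stays where left.
- crank_grip (a point): Middle of the red crank handle standing on the handwheel's rim: upright cylinder, 24 mm diameter, 60 mm tall, 60 mm from the wheel's axis; this point is 140 mm above the bench, so the handle spans 110 to 170 mm. It spins freely on its pin: a gripper holding it can keep its heading all the way round. Its axes mean nothing.
- carriage: Blue carriage, 70 mm wide along y, with an upright steel post with black roller, up to 137 mm above the bench; it stands 121 to 207 mm beyond the wheel's axis (loader x) and slides along y. Origin: tip of its red pointer, at the scale's edge, 52 mm above the bench. Axes parallel to the loader's.
- yellow_tab: Yellow tab clipped on the scale: 20 mm wide along the scale (y), 26 mm deep, 14 mm high. Origin: middle of its underside, 45 mm above the bench; axes parallel to the loader's. The pointer's tip passes 4 mm beside it. At the start it is 27 to 68 mm from the pointer along y, to either side; a like green tab is on the other side.

How it is judged (in metres and radians):
At the end, for the whole second after the job is handed in: The tip of the carriage's pointer is within 10 mm of the middle of the yellow tab along the scale (within the tab's width) and the carriage is at rest (under 5 mm/s) (y of carriage in the frame of yellow_tab between -0.01 and 0.01 m and linear speed of carriage below 0.005 m/s); the robot touches nothing.
It fails at once if the robot pushes the carriage directly (more than 3 N) (contact force between any of the fingers, the arm and carriage above 3 N).
It also fails if it takes over 48 s, if anything falls off the work surface, if the arm or the gripper's body presses on something with over 40 N, if the wrist force passes 120 N, or if a joint passes its speed limit or range.

## Working session

There is one attempt and no reset: what is moved stays moved. The work goes in short steps, Python scripts to look and compute and a tool call to move; the robot and the scene stay as the last step left them, time stands still between calls to the robot, and variables do not carry over. Pictures are saved under pics/ and viewed, and the job is handed in when it is done.

Besides the shell and the picture viewer there is one more tool, called after "Request:" in YAML: its name, and indented under it one key for each argument. step_arm: Moves the arm, as the interface text tells. Its arguments: {"type":"object","properties":{"motion":{"type":"array","items":{"type":"object","properties":{"x":{"type":"number"},"y":{"type":"number"},"z":{"type":"number"},"rx":{"type":"number"},"ry":{"type":"number"},"rz":{"type":"number"},"hand":{"type":"number"}}}}},"required":["motion"]}

```bash
mkdir -p pics; ls; python3 - <<'E'
from station import bot
import cv2,numpy as np,pickle
s=bot.sense();print({k:np.round(v,3) for k,v in s.items()},bot.tcp_to_grasp)
d={}
for n in ("scene","top"):
    c=bot.snapshot(n);d[n]=c
    cv2.imwrite(f"pics/{n}0.png",c["image"][:,:,::-1]);print(n,c["fx"],c["cx"],c["cy"],np.round(c["cam_to_world"],3))
pickle.dump(d,open("s0.pkl","wb"))
E
```

```text
pics
{'t': np.float64(0.0), 'qpos': array([ 1.04 ,  0.384,  0.044,  1.6  , -0.018,  1.161, -0.05 ]), 'qd': array([ 0.002,  0.   ,  0.001, -0.001, -0.   , -0.   , -0.001]), 'joint_torque': array([-0.0000e+00, -4.3346e+01,  1.0240e+00, -2.4951e+01,  1.0000e-02,
        1.1000e-02, -0.0000e+00]), 'tcp_pos': array([ 272.193, -589.213,  229.868]), 'tcp_rot': array([-0.151, -0.69 , -0.153,  0.691]), 'force': array([-0.283, -0.328,  0.458]), 'torque': array([ 0.066, -0.006,  0.013]), 'opening': np.float64(86.047)} 18.700000000000003
scene 382.39081395981015 251.38053492627367 195.2947101898387 [[-5.120000e-01  5.730000e-01 -6.400000e-01  1.040202e+03]
 [ 8.590000e-01  3.300000e-01 -3.910000e-01  2.491080e+02]
 [-1.300000e-02 -7.500000e-01 -6.610000e-01  5.367960e+02]
 [ 0.000000e+00  0.000000e+00  0.000000e+00  1.000000e+00]]
top 438.1283027091003 253.13051519897837 188.83674809209705 [[-2.00000e-03 -9.96000e-01  8.70000e-02  5.75460e+02]
 [-1.00000e+00  2.00000e-03  7.00000e-03  3.64070e+01]
 [-8.00000e-03 -8.70000e-02 -9.96000e-01  8.36886e+02]
 [ 0.00000e+00  0.00000e+00  0.00000e+00  1.00000e+00]]
```

View pics/scene0.png

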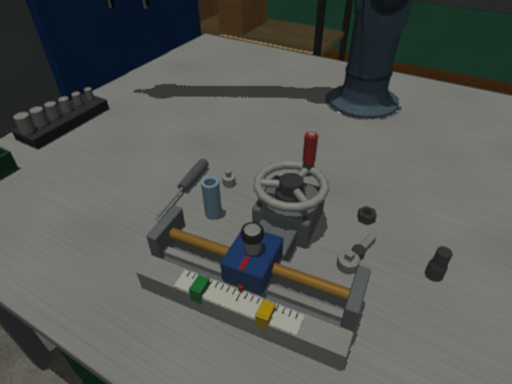

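View pics/top0.png

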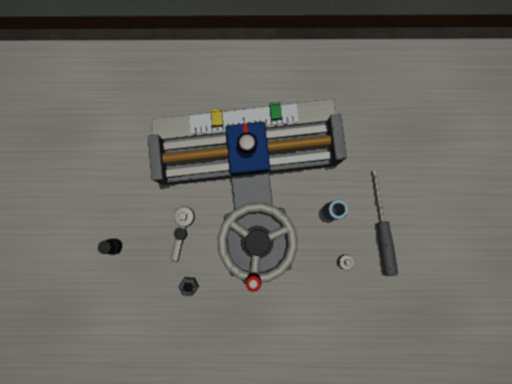

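The scene view shows the red handle at (310,148), the yellow tab at (265,313) and the pointer at (241,288). In the top view the handle top is at (254,283), the wheel centre at about (257,242), yellow at (217,118), green at (276,111) and the pointer at (246,127).

```bash
cat > h.py <<'E'
import numpy as np,cv2
def cloud(c):
    z=c["range_z"].astype(float);v,u=np.mgrid[:384,:512]
    P=np.stack([(u-c["cx"])/c["fx"]*z,(v-c["cy"])/c["fy"]*z,z],-1)
    T=c["cam_to_world"];return P@T[:3,:3].T+T[:3,3]
def masks(im):
    h=cv2.cvtColor(im,cv2.COLOR_RGB2HSV);H,S,V=[h[...,i].astype(int) for i in range(3)]
    b=(S>130)&(V>60)
    return dict(red=b&((H<6)|(H>174)),yel=b&(H>18)&(H<32),grn=b&(H>50)&(H<80),blu=b&(H>105)&(H<125))
def ray(c,u,v,zp):
    T=c["cam_to_world"];d=T[:3,:3]@np.array([(u-c["cx"])/c["fx"],(v-c["cy"])/c["fy"],1]);o=T[:3,3]
    return o+d*(zp-o[2])/d[2]
E
python3 - <<'E'
import pickle;from h import *
d=pickle.load(open("s0.pkl","rb"))
for n,c in d.items():
    W=cloud(c);M=masks(c["image"])
    for k,m in M.items():
        k2,l,st,ce=cv2.connectedComponentsWithStats(m.astype(np.uint8))
        for i in range(1,k2):
            if st[i,4]>=8:
                p=W[(l==i)&(c["range_z"]>0)]
                if len(p) and 0<np.median(p[:,2])<200 and 300<p[:,0].mean()<900: print(n,k,st[i],ce[i].round(1),np.median(p,0).round(1),p.min(0).round(0),p.max(0).round(0))
    if n=="top":
        m=(W[...,2]>95)&(W[...,2]<118);v,u=np.nonzero(m);ok=(v>195)&(v<290)&(u>205)&(u<305)
        P=W[v[ok],u[ok]]
        from scipy.optimize import least_squares
        c0=np.array([520,30.]);
        r=np.hypot(*(P[:,:2]-P[:,:2].mean(0)).T);Q=P[r>48]
        f=least_squares(lambda x:np.hypot(Q[:,0]-x[0],Q[:,1]-x[1])-x[2],[*P[:,:2].mean(0),60],loss="soft_l1")
        print("wheel",f.x,len(Q),np.median(Q[:,2]))
        R=c["image"];
E
```

```text
scene red [304 133  14  32 330] [309.6 148.4] [503.1  44.3 146.4] [486.  30. 112.] [507.  52. 172.]
scene red [239 257  10  13  54] [243.8 263.1] [745.7  54.1  94.3] [734.  50.  93.] [757.  58.  96.]
scene red [238 285   5   6  24] [240.1 287.2] [762.1  56.6  55.8] [758.  51.  51.] [764.  60.  58.]
scene yel [169 228  59  28 558] [197.4 241.3] [732.  -43.1  73.8] [719. -97.  65.] [742.   9.  77.]
scene yel [272 263  78  36 809] [310.8 281. ] [710.7 147.3  73.8] [697.  86.  64.] [722. 201.  79.]
scene yel [255 300  20  30 375] [264.2 314. ] [784.6 109.6  59.3] [763.  98.  32.] [794. 119.  63.]
scene grn [190 275  19  19 196] [199.  284.2] [790.9   2.4  59.9] [775.  -8.  58.] [805.  12.  62.]
scene blu [ 221  233   62   46 1270] [252.5 256. ] [731.3  64.1  92.9] [674.  17.  89.] [762.  89. 124.]
top red [243 124   5   9  32] [244.9 127.9] [746.5  55.8  92.5] [730.  51.  89.] [753.  59. 135.]
top red [246 276  15  15 121] [253.  282.6] [493.5  41.8 168.6] [460.  31.  -2.] [503.  53. 172.]
top yel [211 109  12  17 164] [216.4 117.2] [774.2 108.4  58. ] [760.  98.  43.] [790. 119.  62.]
top grn [270 103  11  16 141] [275.1 110.6] [785.4   2.3  58.3] [772.  -7.  55.] [800.  11.  61.]
top blu [ 226  122   44   51 1321] [247.7 148.7] [706.   47.3  91.2] [670.  15.  87.] [757.  89. 135.]
wheel [551.8888675   34.91999523  58.97171922] 2013 100.56410936573525
```

```bash
python3 - <<'E'
from station import bot
from scipy.spatial.transform import Rotation as R
import numpy as np
s=bot.sense();q=s["tcp_rot"]
r=R.from_quat([*q[1:],q[0]]);print(r.as_matrix().round(3))
# target options: tool x down; tool y = world +-y/x
for ty in ([0,1,0],[0,-1,0],[1,0,0],[-1,0,0]):
    X=np.array([0,0,-1.]);Y=np.array(ty,float);t=np.stack([X,Y,np.cross(X,Y)],1)
    print(ty,np.cross(X,Y),np.degrees((r.inv()*R.from_matrix(t)).as_rotvec()).round(1))
print(r.inv().apply(np.array([493.5,41.6,230])-s["tcp_pos"]))
E
```

```text
[[-0.001  0.419 -0.908]
 [ 0.002 -0.908 -0.419]
 [-1.    -0.002  0.   ]]
[0, 1, 0] [ 1. -0.  0.] [-155.2   -0.2    0. ]
[0, -1, 0] [-1. -0. -0.] [24.8  0.   0.1]
[1, 0, 0] [ 0. -1.  0.] [-65.2  -0.1   0.1]
[-1, 0, 0] [0. 1. 0.] [1.148e+02 1.000e-01 1.000e-01]
[   1.11971614 -479.88257415 -465.45784653]
```

Request:
step_arm:
  motion:
    - {"rx": 8.27}
    - {"rx": 8.27}
    - {"rx": 8.27}
    - {"y": -40,"z": -14}
    - {"y": -40,"z": -14}
    - {"y": -40,"z": -14}
    - {"y": -40,"z": -14}
    - {"y": -40,"z": -14}
    - {"y": -40,"z": -14}
    - {"y": -40,"z": -14}
    - {"y": -40,"z": -14}

```text
validation failed for argument at $.mo...
```

Request:
step_arm:
  motion:
    - {"y": -40,"z": -14}
    - {"y": -40,"z": -14}
    - {"y": -40,"z": -14}
    - {"y": -40,"z": -14}
    - {"y": -40,"z": -14}
    - {"y": -40,"z": -14}
    - {"y": -40,"z": -14}
    - {"hand": 0.75}
    - {}

```text
validation failed for argument at $.mo...
```

Request:
step_arm:
  motion:
    - {"x": 0,"y": 0,"z": 0,"rx": 8.27,"ry": 0,"rz": 0,"hand": 1}
    - {"x": 0,"y": 0,"z": 0,"rx": 8.27,"ry": 0,"rz": 0,"hand": 1}
    - {"x": 0,"y": 0,"z": 0,"rx": 8.27,"ry": 0,"rz": 0,"hand": 1}
    - {"x": 0,"y": -40,"z": -14,"rx": 0,"ry": 0,"rz": 0,"hand": 1}
    - {"x": 0,"y": -40,"z": -14,"rx": 0,"ry": 0,"rz": 0,"hand": 1}
    - {"x": 0,"y": -40,"z": -14,"rx": 0,"ry": 0,"rz": 0,"hand": 1}
    - {"x": 0,"y": -40,"z": -14,"rx": 0,"ry": 0,"rz": 0,"hand": 1}
    - {"x": 0,"y": -40,"z": -14,"rx": 0,"ry": 0,"rz": 0,"hand": 1}
    - {"x": 0,"y": -40,"z": -14,"rx": 0,"ry": 0,"rz": 0,"hand": 1}
    - {"x": 0,"y": -40,"z": -14,"rx": 0,"ry": 0,"rz": 0,"hand": 1}
    - {"x": 0,"y": -40,"z": -14,"rx": 0,"ry": 0,"rz": 0,"hand": 1}

```text
t: 1.2
tcp_pos: [384.6, -268.2, 230.9]
tcp_rot: [0.0, -0.707, 0.0, 0.707]
force: [0.8, 0.3, 0.0]
opening: 85.6
```

Request:
step_arm:
  motion:
    - {"x": 0,"y": -44,"z": -15.5,"rx": 0,"ry": 0,"rz": 0,"hand": 1}
    - {"x": 0,"y": -44,"z": -15.5,"rx": 0,"ry": 0,"rz": 0,"hand": 1}
    - {"x": 0,"y": -44,"z": -15.5,"rx": 0,"ry": 0,"rz": 0,"hand": 1}
    - {"x": 0,"y": -44,"z": -15.5,"rx": 0,"ry": 0,"rz": 0,"hand": 1}
    - {"x": 0,"y": -44,"z": -15.5,"rx": 0,"ry": 0,"rz": 0,"hand": 1}
    - {"x": 0,"y": -44,"z": -15.5,"rx": 0,"ry": 0,"rz": 0,"hand": 1}
    - {"x": 0,"y": -46,"z": -16,"rx": 0,"ry": 0,"rz": 0,"hand": 0.8}
    - {"x": 0,"y": 0,"z": 0,"rx": 0,"ry": 0,"rz": 0,"hand": 0.8}
    - {"x": 0,"y": 0,"z": 0,"rx": 0,"ry": 0,"rz": 0,"hand": 0.8}

```text
t: 2.1
tcp_pos: [493.4, 41.5, 230.8]
tcp_rot: [-0.001, -0.707, -0.001, 0.707]
force: [-0.8, -1.0, -0.1]
opening: 68.2
```

```bash
python3 - <<'E'
from station import bot
import cv2,numpy as np
from h import *
s=bot.sense();print(s["tcp_pos"],s["opening"],s["qpos"].round(2))
c=bot.snapshot("wrist");cv2.imwrite("pics/w1.png",c["image"][:,:,::-1]);print(c["fx"],c["cx"],c["cy"],c["mount"].round(3))
import pickle;pickle.dump((s,c),open("w1.pkl","wb"))
E
```

```text
[493.4211901   41.4673159  230.84168085] 68.22233074251744 [ 0.24  0.12 -0.43  1.94  0.05  1.09 -1.78]
297.3186396354542 256.04855664074864 194.51031643548137 [[ 0.00000e+00 -2.92000e-01  9.56000e-01 -1.42431e+02]
 [ 1.00000e+00 -0.00000e+00 -0.00000e+00 -9.50000e-02]
 [ 1.00000e-03  9.56000e-01  2.92000e-01 -7.46670e+01]
 [ 0.00000e+00  0.00000e+00  0.00000e+00  1.00000e+00]]
```

View pics/w1.png

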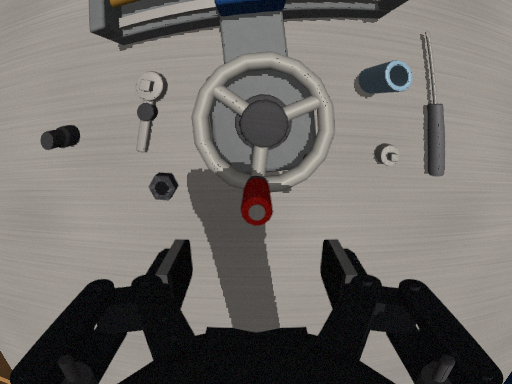

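The wrist view shows the handle top at (257,213), centred between the open fingers, and the hub at (265,123). I'll cast rays to check both.

```bash
cat >> h.py <<'E'
from scipy.spatial.transform import Rotation as Ro
def wray(s,c,u,v,zp):
    dx,dy=u-c["cx"],v-c["cy"];r=np.hypot(dx,dy);th=r/c["fx"]
    d=np.array([np.sin(th)*dx/r,np.sin(th)*dy/r,np.cos(th)])
    m=c["mount"];q=s["tcp_rot"];R=Ro.from_quat([*q[1:],q[0]]).as_matrix()
    d=R@m[:3,:3]@d;o=R@m[:3,3]+s["tcp_pos"]
    return o+d*(zp-o[2])/d[2]
E
python3 - <<'E'
from h import *;import pickle
s,c=pickle.load(open("w1.pkl","rb"))
print(wray(s,c,257,213,170),wray(s,c,265,123,107),wray(s,c,265,123,115))
# outer rim circle extents at row 122: cols 193..335
print(wray(s,c,193.5,122,100),wray(s,c,335,122,100),wray(s,c,263,53,100))
E
```

```text
[491.78611043  40.92082119 170.        ] [553.0470716  33.8806028 107.       ] [553.50374713  34.12020418 115.        ]
[554.3135197   99.64468282 100.        ] [555.36994869 -31.74847967 100.        ] [617.50285944  35.80637721 100.        ]
```

Request:
step_arm:
  motion:
    - {"x": 35,"y": 0,"z": 1,"rx": 0,"ry": 0,"rz": 0,"hand": 0.8}
    - {"x": 35,"y": 0,"z": 0,"rx": 0,"ry": 0,"rz": 0,"hand": 0.8}
    - {"x": 31,"y": 0,"z": 0,"rx": 0,"ry": 0,"rz": 0,"hand": 0.8}
    - {"x": 0,"y": 0,"z": 0,"rx": 0,"ry": 0,"rz": 0,"hand": 0}
    - {"x": 0,"y": 0,"z": 0,"rx": 0,"ry": 0,"rz": 0,"hand": 0}
    - {"x": 0,"y": 0,"z": 0,"rx": 0,"ry": 0,"rz": 0,"hand": 0}
    - {"x": 0,"y": 0,"z": 0,"rx": 0,"ry": 0,"rz": 0,"hand": 0}
    - {"x": 0,"y": 0,"z": 0,"rx": 0,"ry": 0,"rz": 0,"hand": 0}
    - {"x": 0,"y": 0,"z": 0,"rx": 0,"ry": 0,"rz": 0,"hand": 0}
    - {"x": 0,"y": 0,"z": 0,"rx": 0,"ry": 0,"rz": 0,"hand": 0}

```text
t: 3.15
tcp_pos: [494.3, 40.0, 132.3]
tcp_rot: [0.0, 0.708, -0.0, -0.706]
force: [-1.2, 0.3, 6.8]
opening: 22.9
```

```bash
python3 - <<'E'
import numpy as np
a=np.radians(173.3+10*np.arange(0,37));x=60*np.cos(a);y=60*np.sin(a)
for i in range(36): print(i, "y",round(-(y[i+1]-y[i]),1),"z",round(-(x[i+1]-x[i]),1))
E
```

```text
0 y 10.5 z 0.3
1 y 10.3 z -1.5
2 y 9.9 z -3.3
3 y 9.2 z -5.0
4 y 8.2 z -6.5
5 y 7.0 z -7.8
6 y 5.5 z -8.9
7 y 3.9 z -9.7
8 y 2.1 z -10.2
9 y 0.3 z -10.5
10 y -1.5 z -10.3
11 y -3.3 z -9.9
12 y -5.0 z -9.2
13 y -6.5 z -8.2
14 y -7.8 z -7.0
15 y -8.9 z -5.5
16 y -9.7 z -3.9
17 y -10.2 z -2.1
18 y -10.5 z -0.3
19 y -10.3 z 1.5
20 y -9.9 z 3.3
21 y -9.2 z 5.0
22 y -8.2 z 6.5
23 y -7.0 z 7.8
24 y -5.5 z 8.9
25 y -3.9 z 9.7
26 y -2.1 z 10.2
27 y -0.3 z 10.5
28 y 1.5 z 10.3
29 y 3.3 z 9.9
30 y 5.0 z 9.2
31 y 6.5 z 8.2
32 y 7.8 z 7.0
33 y 8.9 z 5.5
34 y 9.7 z 3.9
35 y 10.2 z 2.1
```

Start with a short piece to check forces.

Request:
step_arm:
  motion:
    - {"x": 0,"y": 10.5,"z": 0.3,"rx": 0,"ry": 0,"rz": 0,"hand": 0}
    - {"x": 0,"y": 10.3,"z": -1.5,"rx": 0,"ry": 0,"rz": 0,"hand": 0}
    - {"x": 0,"y": 9.9,"z": -3.3,"rx": 0,"ry": 0,"rz": 0,"hand": 0}
    - {"x": 0,"y": 9.2,"z": -5,"rx": 0,"ry": 0,"rz": 0,"hand": 0}
    - {"x": 0,"y": 0,"z": 0,"rx": 0,"ry": 0,"rz": 0,"hand": 0}

```text
t: 3.65
tcp_pos: [504.9, 0.6, 132.3]
tcp_rot: [-0.001, 0.709, 0.0, -0.705]
force: [1.3, 0.3, 5.4]
opening: 22.7
```

Request:
step_arm:
  motion:
    - {"x": 0,"y": 8.2,"z": -6.5,"rx": 0,"ry": 0,"rz": 0,"hand": 0}
    - {"x": 0,"y": 7,"z": -7.8,"rx": 0,"ry": 0,"rz": 0,"hand": 0}
    - {"x": 0,"y": 5.5,"z": -8.9,"rx": 0,"ry": 0,"rz": 0,"hand": 0}
    - {"x": 0,"y": 3.9,"z": -9.7,"rx": 0,"ry": 0,"rz": 0,"hand": 0}
    - {"x": 0,"y": 2.1,"z": -10.2,"rx": 0,"ry": 0,"rz": 0,"hand": 0}
    - {"x": 0,"y": 0.3,"z": -10.5,"rx": 0,"ry": 0,"rz": 0,"hand": 0}
    - {"x": 0,"y": 0,"z": 0,"rx": 0,"ry": 0,"rz": 0,"hand": 0}

```text
t: 4.35
tcp_pos: [557.9, -25.0, 132.3]
tcp_rot: [-0.0, 0.708, 0.001, -0.706]
force: [-0.3, 3.9, 6.0]
opening: 22.6
```

```bash
python3 - <<'E'
from station import bot
from h import *
s=bot.sense();print(s["tcp_pos"],s["force"])
for n in("scene","top"):
    c=bot.snapshot(n);cv2.imwrite(f"pics/{n}2.png",c["image"][:,:,::-1])
    W=cloud(c);M=masks(c["image"])
    for k in("red","yel"):
        k2,l,st,ce=cv2.connectedComponentsWithStats(M[k].astype(np.uint8))
        for i in range(1,k2):
            if st[i,4]>=8: print(n,k,st[i],ce[i].round(1),np.median(W[l==i],0).round(1))
E
```

```text
[557.90966955 -25.03481369 132.3119954 ] [-0.34677932  3.86343469  6.01982241]
scene red [255 140  12  32 253] [259.2 157.2] [567.3 -22.8 144. ]
scene red [247 260   9  12  55] [250.8 265.3] [744.9  65.4  94.2]
scene red [245 287   5   7  24] [246.9 289.9] [760.4  67.4  55.6]
scene yel [169 228  66  29 632] [200.8 242.5] [731.4 -36.   73.8]
scene yel [279 266  71  33 745] [313.8 282. ] [710.3 151.2  73.8]
scene yel [256 300  19  30 370] [264.2 314. ] [784.8 109.7  59.5]
top red [237 124   4  10  36] [238.6 128.5] [745.3  66.2  92.4]
top yel [211 109  12  18 165] [216.4 117.3] [774.  109.   58.3]
```

View pics/scene2.png

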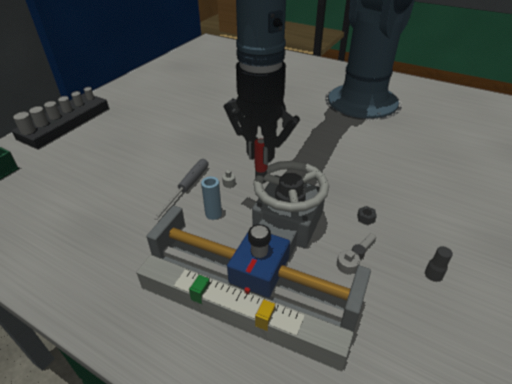

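The carriage moved about 11 mm toward the yellow tab over 98° of turn, as expected (pointer now at (247,290), yellow at (264,314)). Continuing.

Request:
step_arm:
  motion:
    - {"x": 0,"y": -1.5,"z": -10.3,"rx": 0,"ry": 0,"rz": 0,"hand": 0}
    - {"x": 0,"y": -3.3,"z": -9.9,"rx": 0,"ry": 0,"rz": 0,"hand": 0}
    - {"x": 0,"y": -5,"z": -9.2,"rx": 0,"ry": 0,"rz": 0,"hand": 0}
    - {"x": 0,"y": -6.5,"z": -8.2,"rx": 0,"ry": 0,"rz": 0,"hand": 0}
    - {"x": 0,"y": -7.8,"z": -7,"rx": 0,"ry": 0,"rz": 0,"hand": 0}
    - {"x": 0,"y": -8.9,"z": -5.5,"rx": 0,"ry": 0,"rz": 0,"hand": 0}
    - {"x": 0,"y": -9.7,"z": -3.9,"rx": 0,"ry": 0,"rz": 0,"hand": 0}
    - {"x": 0,"y": -10.2,"z": -2.1,"rx": 0,"ry": 0,"rz": 0,"hand": 0}
    - {"x": 0,"y": -10.5,"z": -0.3,"rx": 0,"ry": 0,"rz": 0,"hand": 0}
    - {"x": 0,"y": 0,"z": 0,"rx": 0,"ry": 0,"rz": 0,"hand": 0}

```text
t: 5.45
tcp_pos: [614.2, 35.5, 132.4]
tcp_rot: [0.001, 0.709, -0.001, -0.706]
force: [0.7, -0.8, 4.9]
opening: 22.6
```

Request:
step_arm:
  motion:
    - {"x": 0,"y": -10.3,"z": 1.5,"rx": 0,"ry": 0,"rz": 0,"hand": 0}
    - {"x": 0,"y": -9.9,"z": 3.3,"rx": 0,"ry": 0,"rz": 0,"hand": 0}
    - {"x": 0,"y": -9.2,"z": 5,"rx": 0,"ry": 0,"rz": 0,"hand": 0}
    - {"x": 0,"y": -8.2,"z": 6.5,"rx": 0,"ry": 0,"rz": 0,"hand": 0}
    - {"x": 0,"y": -7,"z": 7.8,"rx": 0,"ry": 0,"rz": 0,"hand": 0}
    - {"x": 0,"y": -5.5,"z": 8.9,"rx": 0,"ry": 0,"rz": 0,"hand": 0}
    - {"x": 0,"y": -3.9,"z": 9.7,"rx": 0,"ry": 0,"rz": 0,"hand": 0}
    - {"x": 0,"y": -2.1,"z": 10.2,"rx": 0,"ry": 0,"rz": 0,"hand": 0}
    - {"x": 0,"y": -0.3,"z": 10.5,"rx": 0,"ry": 0,"rz": 0,"hand": 0}
    - {"x": 0,"y": 0,"z": 0,"rx": 0,"ry": 0,"rz": 0,"hand": 0}

```text
t: 6.45
tcp_pos: [550.5, 94.8, 132.3]
tcp_rot: [-0.0, 0.709, 0.001, -0.705]
force: [0.3, 2.9, 5.3]
opening: 22.5
```

Request:
step_arm:
  motion:
    - {"x": 0,"y": 1.5,"z": 10.3,"rx": 0,"ry": 0,"rz": 0,"hand": 0}
    - {"x": 0,"y": 3.3,"z": 9.9,"rx": 0,"ry": 0,"rz": 0,"hand": 0}
    - {"x": 0,"y": 5,"z": 9.2,"rx": 0,"ry": 0,"rz": 0,"hand": 0}
    - {"x": 0,"y": 6.5,"z": 8.2,"rx": 0,"ry": 0,"rz": 0,"hand": 0}
    - {"x": 0,"y": 7.8,"z": 7,"rx": 0,"ry": 0,"rz": 0,"hand": 0}
    - {"x": 0,"y": 8.9,"z": 5.5,"rx": 0,"ry": 0,"rz": 0,"hand": 0}
    - {"x": 0,"y": 9.7,"z": 3.9,"rx": 0,"ry": 0,"rz": 0,"hand": 0}
    - {"x": 0,"y": 10.2,"z": 2.1,"rx": 0,"ry": 0,"rz": 0,"hand": 0}
    - {"x": 0,"y": 0,"z": 0,"rx": 0,"ry": 0,"rz": 0,"hand": 0}

```text
t: 7.35
tcp_pos: [494.3, 39.8, 132.2]
tcp_rot: [-0.001, 0.708, -0.0, -0.706]
force: [-1.0, 1.8, 8.7]
opening: 22.6
```

```bash
cat > look.py <<'E'
from station import bot
from h import *
import sys
s=bot.sense();print(s["t"],s["tcp_pos"],s["force"],s["qpos"].round(2))
for n in("scene","top"):
    c=bot.snapshot(n);cv2.imwrite(f"pics/{n}{sys.argv[1]}.png",c["image"][:,:,::-1])
    W=cloud(c);M=masks(c["image"])
    for k in("red","yel"):
        k2,l,st,ce=cv2.connectedComponentsWithStats(M[k].astype(np.uint8))
        for i in range(1,k2):
            if st[i,4]>=8:
                p=np.median(W[l==i],0);print(n,k,st[i],ce[i].round(1),p.round(1),"s",round(p@[-.105,.994,0],1))
E
python3 look.py 3
```

```text
7.35 [494.31590675  39.81940445 132.2381952 ] [-1.03142473  1.79293438  8.7330851 ] [ 0.2   0.24 -0.41  2.04  0.12  0.88 -1.84]
scene red [303 133  12  32 269] [308.  149.4] [503.5  41.9 143.8] s -11.2
scene red [265 266  10  13  62] [269.3 271.9] [741.3  94.   94.2] s 15.6
scene red [263 294   5   5  19] [264.8 295.9] [756.3  95.9  56.6] s 15.9
scene yel [169 228  83  36 808] [209.7 245.6] [729.2 -20.4  73.7] s -96.8
scene yel [297 272  53  27 531] [322.9 285.1] [708.8 164.9  74.1] s 89.5
scene yel [255 299  20  31 378] [264.2 313.8] [784.7 109.4  59.3] s 26.4
top red [220 126   5  10  38] [221.8 130.4] [742.8  95.6  92. ] s 17.0
top yel [211 109  12  17 161] [216.3 117.2] [774.4 109.   58. ] s 27.1
```

Request:
step_arm:
  motion:
    - {"x": 0,"y": 10.5,"z": 0.3,"rx": 0,"ry": 0,"rz": 0,"hand": 0}
    - {"x": 0,"y": 10.3,"z": -1.5,"rx": 0,"ry": 0,"rz": 0,"hand": 0}
    - {"x": 0,"y": 9.9,"z": -3.3,"rx": 0,"ry": 0,"rz": 0,"hand": 0}
    - {"x": 0,"y": 9.2,"z": -5,"rx": 0,"ry": 0,"rz": 0,"hand": 0}
    - {"x": 0,"y": 8.2,"z": -6.5,"rx": 0,"ry": 0,"rz": 0,"hand": 0}
    - {"x": 0,"y": 7,"z": -7.8,"rx": 0,"ry": 0,"rz": 0,"hand": 0}
    - {"x": 0,"y": 5.5,"z": -8.9,"rx": 0,"ry": 0,"rz": 0,"hand": 0}
    - {"x": 0,"y": 3.9,"z": -9.7,"rx": 0,"ry": 0,"rz": 0,"hand": 0}
    - {"x": 0,"y": 2.1,"z": -10.2,"rx": 0,"ry": 0,"rz": 0,"hand": 0}
    - {"x": 0,"y": 0.1,"z": -3,"rx": 0,"ry": 0,"rz": 0,"hand": 0}
    - {"x": 0,"y": 0,"z": 0,"rx": 0,"ry": 0,"rz": 0,"hand": 0}
    - {"x": 0,"y": 0,"z": 0,"rx": 0,"ry": 0,"rz": 0,"hand": 0}

```text
t: 8.65
tcp_pos: [549.6, -25.0, 132.3]
tcp_rot: [-0.0, 0.708, 0.001, -0.706]
force: [-1.4, 2.7, 9.0]
opening: 22.5
```

```bash
python3 look.py 4
```

```text
8.65 [549.6107638  -24.98609589 132.27793449] [-1.44790926  2.67001365  9.0036333 ] [ 0.28  0.33 -0.35  1.91  0.14  0.92 -1.71]
scene red [257 137  12  33 242] [261.6 154.8] [558.8 -22.7 143.3] s -81.2
scene red [272 268   9  14  61] [275.8 274.5] [740.8 104.1  94.2] s 25.7
scene red [269 297   5   4  18] [271.2 298.3] [755.4 106.1  56.6] s 26.2
scene yel [169 228  90  38 872] [213.2 246.8] [728.5 -13.7  73.9] s -90.1
scene yel [304 275  46  24 466] [326.3 286.3] [708.5 170.3  74. ] s 94.8
scene yel [256 300  19  30 375] [264.3 313.8] [784.8 109.6  59.4] s 26.6
top red [214 126   5  11  36] [216.2 131. ] [741.  105.7  92.5] s 27.3
top yel [211 109  12  17 163] [216.4 117.2] [774.4 107.6  58.2] s 25.7
```

View pics/top4.png

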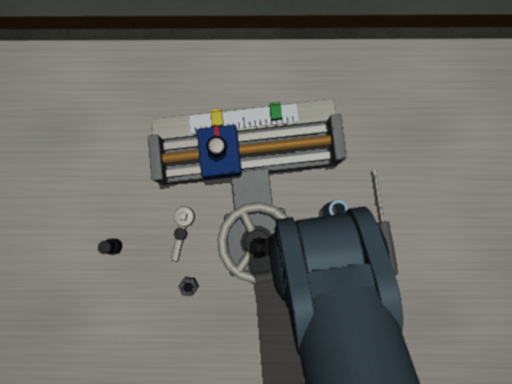

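The pointer at (216,131) lines up with the yellow tab at (216,117), within about 1 mm. Now release and go straight up.

Request:
step_arm:
  motion:
    - {"x": 0,"y": 0,"z": 0,"rx": 0,"ry": 0,"rz": 0,"hand": 0.7}
    - {"x": 0,"y": 0,"z": 0,"rx": 0,"ry": 0,"rz": 0,"hand": 0.7}
    - {"x": 0,"y": 0,"z": 0,"rx": 0,"ry": 0,"rz": 0,"hand": 0.7}
    - {"x": 0,"y": 0,"z": 0,"rx": 0,"ry": 0,"rz": 0,"hand": 0.7}
    - {"x": 0,"y": 0,"z": 0,"rx": 0,"ry": 0,"rz": 0,"hand": 0.7}
    - {"x": -20,"y": 0,"z": 0,"rx": 0,"ry": 0,"rz": 0,"hand": 0.7}
    - {"x": -30,"y": 0,"z": 0,"rx": 0,"ry": 0,"rz": 0,"hand": 0.7}
    - {"x": -30,"y": 0,"z": 0,"rx": 0,"ry": 0,"rz": 0,"hand": 0.7}
    - {"x": -30,"y": 0,"z": 0,"rx": 0,"ry": 0,"rz": 0,"hand": 0.7}
    - {"x": 0,"y": 0,"z": 0,"rx": 0,"ry": 0,"rz": 0,"hand": 0.7}
    - {"x": 0,"y": 0,"z": 0,"rx": 0,"ry": 0,"rz": 0,"hand": 0.7}

```text
t: 9.85
tcp_pos: [548.7, -26.9, 240.9]
tcp_rot: [0.0, 0.708, -0.0, -0.707]
force: [-0.3, 0.2, -0.5]
opening: 59.7
```

```bash
python3 look.py 5
```

```text
9.85 [548.7041199  -26.93462684 240.92843656] [-0.2551359   0.17679567 -0.52764146] [ 0.3   0.21 -0.37  1.82  0.08  1.13 -1.67]
scene red [258 138  11  32 317] [263.  154.1] [557.9 -20.1 145.2] s -78.5
scene red [272 268   9  14  60] [275.8 274.5] [741.  104.1  94.2] s 25.7
scene red [269 297   5   4  18] [271.2 298.3] [756.  106.2  56.6] s 26.2
scene yel [169 228  90  38 874] [212.9 246.7] [728.7 -14.2  73.8] s -90.7
scene yel [304 274  46  25 466] [326.3 286.3] [708.4 169.8  74. ] s 94.4
scene yel [256 299  19  31 377] [264.3 313.8] [784.4 109.3  59.4] s 26.3
top red [214 126   5  11  36] [216.2 131. ] [741.3 105.8  91.8] s 27.4
top yel [211 109  12  17 161] [216.5 117.2] [774.3 107.6  57.9] s 25.7
```

View pics/scene5.png

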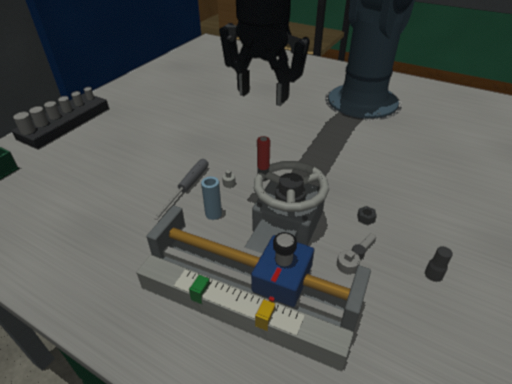

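The gripper is clear of the handle at (263,154). The pointer at (271,298) stands at the yellow tab and did not move on release. Handing in.

```bash
python3 -c "
from station import bot
print(bot.job_done())"
```

```text
the job is handed in; nothing more can be done
None
```

I gripped the red crank handle and turned the wheel about 453° counter-clockwise. Then I let go, lifted the gripper straight up clear of the handle, and handed the job in; it reported no verdict.

- **Position:** along the scale, the pointer is 0.1 mm from the middle of the yellow tab in the scene camera and 1.7 mm in the top camera. The tolerance is 10 mm. The top camera's figure uses the pointer's red stripe and uncorrected tab depth, so the two views differ within calibration error.
- **After release:** the carriage did not move when I let go, and the wrist force was near zero with the gripper about 70 mm above the handle top.
- **During the turn:** end-of-move wrist forces stayed at about 10 N or less. The arm kept away from the carriage, and the clock stood at about 10 s of the 48 s allowed.
- **Failed calls:** my first two move calls were refused for leaving out row fields, and neither moved the arm.

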